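Couple the diluter plunger and draw it to the set mark for a leak test

TASK

The bench diluter's syringe has been refitted but its draw carriage is still uncoupled: slide the carriage fully home by its black grip so that its tongue's hole lines up with the holes of the plunger's fork, then take the green-headed coupling pin out of the white foam rack and push it down through fork and tongue until its flange sits on the fork. Then take the black grip again, pull the carriage out against the return spring until the orange pointer of the plunger stands at the red mark on the scale, and keep holding the grip with the pointer there for the leak test: the program finishes while still holding it. Leave the specimen cup, the culture dish, the buffer bottle and the slide tray where they stand.

Things in the scene. Friction and masses are not known exactly. Their poses are not given: they have to be found in the camera images.
- diluter: fixed syringe pump on a white bed 352 x 72 x 16 mm; origin on the worktop under the fork's holes (plunger home). +x: along the syringe, away from the pull (saddle from x 37 mm, 54 mm wide, 68 high; valve head to x 219, 94 high); -x: pull direction; z up; bed's front end x -152 mm. White scale ledge with black lines every 5 mm at y 36 to 54, x -62 to 16 mm, 52 mm high
- plunger (a joint): travel of the plunger in the pull direction, m: 0 home (its spring holds it there), at most 0.055; the spring pulls it back with about 5 N at home, rising by 1.6 N for each 10 mm. It carries the fork and the orange pointer and moves only when pulled
- carriage: draw carriage: grey block 52 mm wide with a black upright grip; origin at the centre of the grip's foot, 44 mm above the worktop, level with the block's top. It slides along the diluter's x: fully home at its stop the origin is 68 mm from the fork's hole in -x; it pulls out 52 mm; friction 1 N. At the start it stands 15 to 30 mm out, not coupled to the plunger
- grip (a point): point on the axis of the grip, 40 mm above its foot; the grip is 14 mm thick along the diluter's x, 30 mm wide along its y and 55 mm high, the lowest 4 mm being a wider foot
- fork_hole (a point): centre of the hole in the top face of the plunger's steel fork, 59.5 mm above the worktop; axes as the diluter. The fork has two arms 26 mm wide and 5 mm thick, 9 mm apart, with vertical round through holes of 12 mm, 1 mm chamfer at the mouth
- tongue_hole (a point): centre of the hole in the top face (53.5 mm above the worktop) of the carriage's aluminium tongue, 7 mm thick, which slides between the arms of the fork; vertical round through hole of 12 mm; with the carriage home it is straight below the fork's hole
- coupling_pin: headed pin: steel shank 10 mm diameter, 21 mm long with tapered end, flange 24 mm diameter, 4 mm thick, above it a green round knob 16 mm diameter, 22 mm high; origin at the centre of the flange's underside, z up along the knob; about 40 g. At the start upright in the foam rack, its flange lying on the rack's top, its shank loose in a 14 mm square hole
- foam_rack: white foam tube rack, fixed, 62 x 135 x 28 mm (x, y, z), origin at the centre of its underside; the pin stands in the middle hole of one row, 12 mm from the rack's centre in its -x direction
- pointer_tip (a point): tip of the orange pointer, which sticks out from the fork over the scale; axes as the diluter; 55 mm above the worktop
- mark (a point): red mark line of the fixed red rider on the scale ledge, 53 mm above the worktop, at the same distance from the plunger's axis as the pointer's tip; axes as the diluter; it stands 22 to 45 mm from the pointer's home in the pull direction, and the pointer is at the mark when both have the same place along the diluter's x
- specimen_cup_1: specimen cup with orange lid, 58 mm diameter, 64 mm high, origin at the centre of its underside; a bystander
- petri_dish: covered culture dish, pink, 91 mm diameter, 13 mm high, origin at the centre of its underside; a bystander
- bottle_buffer: orange reagent bottle with white cap, 46 mm diameter, 98 mm high, origin at the centre of its underside; a bystander
- slide_tray: red card tray, 82 x 112 x 30 mm, origin at the centre of its underside; a bystander

How it is judged:
By the outcome, as a careful person would: the job done as asked, in the order asked, and still so for the second after the job is handed in, while the arm keeps its last pose, push and grip.
It also fails if it takes over 61 s, if anything falls off the work surface, if the arm or the gripper's body presses on something with over 40 N, if the wrist force passes 120 N, or if a joint passes its speed limit or range.

ROBOT

A 6-joint arm with a two-finger parallel gripper is mounted at the origin on a cart in front of the work surface, level with it; the furniture and walls round the work are solid. World frame = base frame: x ahead of the robot, y to its left, z up, the work surface at z = 0. Lengths are in m, angles in rad, forces in N, time in s.
With the tool pointing down it reaches from about 0.35 to 0.8 m from the base axis. Payload 7.3 kg.
Tool frame: the origin (TCP) lies between the finger pads, 19 mm behind the fingertips; this is the grasp point; z points along the fingers, y is the line along which they close (so a half turn about z gives the same grasp; the last joint's range is limited). The gripper opens to 85 mm and grips with 20 to 120 N. Pads are 22 mm wide; open, the fingers measure 114 mm over their backs; the gripper's body (76 mm by 85 mm) begins 54 mm behind the grasp point. The pads swing forward as they close: fully open they stand 13 mm farther back than shut.
Start: joints at [-1.434, 0.342, 1.524, -0, 1.275, -0.146], TCP at [0.147, -0.504, 0.25] pointing down, gripper open.
Joint ranges: [-2.53, 2.53], [-0.77, 2.02], [0.04, 2.7], [-1, 4.14], [0.28, 2.66], [-3.11, 3.11]. Speed limits (rad/s): [2.57, 2.57, 3.14, 3.14, 3.14, 3.14].

INTERFACE

Orientations are given as a unit quaternion [x, y, z, w].
In Python, from cell import manip, imaging gives the robot as it stands.
- The arm moves only by the tool carry_out, never from a script. Its argument "increments" is a list of rows, each a list of 7 numbers: the opening, from -1 (shut) to 1 (fully open), then the shift along the world's x, y, z in parts of the range, where 1.0 means 30 cm, then the turn, a rotation vector about the world's x, y, z in fractions of the full range, 1 being 120 degrees. A call has 1 to 20 rows; each row is the pose to reach, as a shift and turn from the pose commanded when the call began; what a row does not reach only later rows make up. A row lasts 1/12 s, in which the tool goes at most 41.7 mm and 7.16 degrees, less where a joint would pass 70% of its speed; a pose out of reach is approached as far as the arm can. No shift or turn number may pass 1 either way. A call with a gripper value outside its range is refused whole. The fingers move at their own pace and stop on an object; "grip_force" is the grip in N (left out, the last holds). Time passes only in rows, so rows that repeat a pose let the fingers close. It gives the time, the measured TCP pose, the force, the opening and the grip force at its end, in the units of the state.
- manip.observe(): the state, without advancing time (a new reading comes with each control period).
- imaging.grab_frame(name): name is "scene" or "top"; returns a dict with "frame" (384x512x3 uint8, blue, green, red), "z_map" (384x512 float32, m along the optical axis (not along the pixel's ray), 0 where there is no reading), "intrinsics" (3x3 intrinsics, pixels), "xyz" and "rotation" of the camera in the world. Camera axes: x right, y down, z forward; pixel columns grow to the right and rows downward; lengths in m; the calibration is good to about 2 mm. A picture is of the moment at which its call begins.
- manip.finish_job(): hands the job in; it is judged then, once.
The state is a dict: "t": time; "qpos": joint angles; "joint_vel": joint speeds; "effort": joint torques, N m; "position": TCP position; "orientation": TCP orientation; "contact_force": force on the tool from outside, world axes, zero at the start; "moment": the same for the moment, N m; "opening": finger opening in m; "finger_force": force on a finger pad.
Only numpy, scipy, OpenCV 4.12 (cv2) and the standard library are available. Lean on these libraries where they do the work, as an engineer would, in place of code of your own. Each camera call takes 0.05 s, during which the arm holds its last target. There are 200 camera calls.

## Working session

There is one attempt and no reset: what is moved stays moved. The work goes in short steps, Python scripts to look and compute and a tool call to move; the robot and the scene stay as the last step left them, time stands still between calls to the robot, and variables do not carry over. Pictures are saved under pics/ and viewed, at most 10 in all, crops included, and the job is handed in when it is done.

Besides the shell and the picture viewer there is one more tool, called after "Call:" as name(argument=value, ...), one argument or row to a line, values as JSON. carry_out: Moves the arm, as the interface text tells. Its arguments: {"type":"object","properties":{"increments":{"type":"array"},"grip_force":{"type":"number"}},"required":["increments"]}

```bash
mkdir -p pics
cat > h.py <<'E'
import numpy as np, cv2
from cell import manip, imaging
def grab(n,tag):
    f=imaging.grab_frame(n); np.savez(f'{tag}.npz',**f); cv2.imwrite(f'pics/{tag}.png',f['frame']); return f
def cloud(f):
    K=np.array(f['intrinsics']);z=np.array(f['z_map']);v,u=np.mgrid[:z.shape[0],:z.shape[1]]
    p=np.stack([(u-K[0,2])/K[0,0]*z,(v-K[1,2])/K[1,1]*z,z],-1)
    R=np.array(f['rotation'])
    if R.shape!=(3,3):
        from scipy.spatial.transform import Rotation; R=Rotation.from_quat(R).as_matrix()
    return p@R.T+np.array(f['xyz'])
E
python3 - <<'E'
from h import *
for n in("scene","top"):
    f=grab(n,n+'0'); print(n,f['xyz'],f['rotation'],f['intrinsics'])
print(manip.observe())
E
```

```text
scene [-0.24976019  0.62370243  0.85019904] [-0.34019006  0.81256849 -0.43858336  0.1778983 ] [[480.86213037   0.         258.41074447]
 [  0.         480.86213037 190.31002717]
 [  0.           0.           1.        ]]
top [ 0.46474588 -0.21802648  1.29897286] [ 0.7086348  -0.7048512   0.02107432 -0.02402866] [[469.97482693   0.         257.9309697 ]
 [  0.         469.97482693 195.88005971]
 [  0.           0.           1.        ]]
{'t': 0.1, 'qpos': array([-1.43400058e+00,  3.42672846e-01,  1.52491294e+00,  1.18723769e-05,
        1.27540744e+00, -1.46015895e-01]), 'joint_vel': array([ 0.00010934, -0.00048822, -0.00385257, -0.00134717,  0.00018551,
        0.00029081]), 'effort': array([ 1.70709289e-03, -4.34447587e+01, -2.46491218e+01, -1.31784432e-04,
        4.68939586e-03,  2.11015951e-06]), 'position': array([ 0.14647603, -0.50380995,  0.24938815]), 'orientation': array([ 9.90018847e-01,  1.40933293e-01,  8.90616361e-06, -7.00250210e-04]), 'contact_force': array([-0.69269484, -0.79903123, -0.19449879]), 'moment': array([ 0.01717108, -0.00495396,  0.04027454]), 'finger_force': 0.0, 'opening': 0.08516814305813947}
```

View pics/scene0.png

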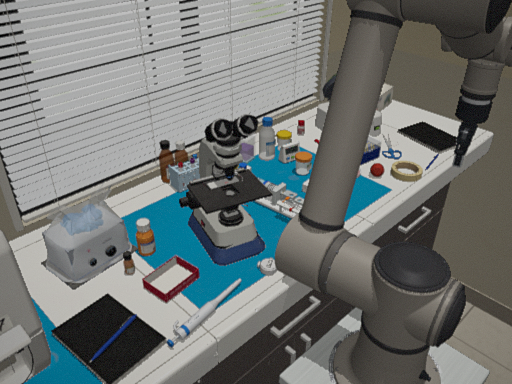

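View pics/top0.png

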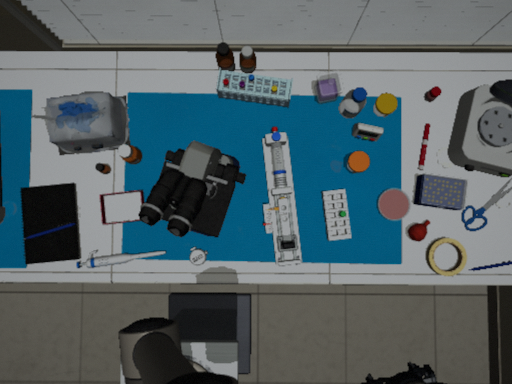

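Run:
```python
from h import *
f=dict(np.load('top0.npz'));c=cloud(f);np.save('c.npy',c)
im=f['frame'][115:275,225:385]
cv2.imwrite('pics/crop0.png',cv2.resize(im[:, :],None,fx=3.75,fy=3.75,interpolation=cv2.INTER_CUBIC))
P=lambda u,v:np.round(c[v,u],3)
for n,uv in dict(bedTL=(264,136),pin=(342,213),grip=(288,244),cup=(358,161),rackc=(334,225)).items(): print(n,P(*uv))
# green knob, rack & bed fit
hsv=cv2.cvtColor(f['frame'],cv2.COLOR_BGR2HSV)
def pts(lo,hi,box):
    m=cv2.inRange(hsv,lo,hi)>0; M=np.zeros_like(m);x0,y0,x1,y1=box;M[y0:y1,x0:x1]=m[y0:y1,x0:x1];return c[M],np.argwhere(M)
g,_=pts((40,100,40),(85,255,255),(325,190,350,240));print('green',len(g),g.mean(0),g.max(0),np.median(g,0))
def rect(mask):
    p=c[mask][:,:2].astype(np.float32)*1000; return cv2.minAreaRect(p),len(p)
z=c[...,2];m=np.zeros(z.shape,bool);m[180:250,318:356]=1
print('rack',rect(m&(z>.023)&(z<.033)))
m[:]=0;m[125:275,255:305]=1
print('bed',rect(m&(z>.010)&(z<.022)),'all',rect(m&(z>.010)))
print('hi',rect(m&(z>.07)))
np.set_printoptions(linewidth=250)
print((z[190:266:2,260:304:2]*1000).astype(int))
```

```text
bedTL [ 0.715 -0.228 -0.   ]
pin [ 0.5   -0.436  0.053]
grip [ 0.419 -0.29   0.098]
cup [ 0.638 -0.477  0.063]
rackc [ 0.468 -0.421  0.007]
green 29 [ 0.49767268 -0.42893512  0.09530287] [ 0.50546098 -0.21802648  1.29897286] [ 0.49755083 -0.43612398  0.05288853]
rack (((498.0879821777344, -424.01983642578125), (134.75889587402344, 63.7601318359375), 7.107337474822998), 786)
bed (((538.7791748046875, -276.0476989746094), (348.7092590332031, 72.0025405883789), 6.643582820892334), 1473) all (((545.790771484375, -260.0086364746094), (370.9990539550781, 102.19153594970703), 6.658135414123535), 3638)
hi (((560.841064453125, -255.16583251953125), (301.7743835449219, 82.79918670654297), 2.5631320476531982), 319)
[[   1    0    1   -1   11   17   69   67   68   71   67   68   65   66   71   66   11    0   -3    0   -3   -2]
 [   1    0   -4   -1   11   11   65   68   66   71   69   64   69   69   65   66   14    1   -5   -2   -2   -4]
 [  -3   -1    0    0   12   19   67   57   52   37   50   54   15   25   28   16   14   -2    0   -1   -3   -2]
 [  -3    3   -2    2   15   17   15   28   28 
[... 3208 characters left out ...]
   12   13   15    2]
 [  -3    2    1   -1   -5   -3    0 1298   14   14   24   30   17   16   15   17   11   33   20   14   16   -2]
 [   0   -2    0    0   -1    0    0   -1   13   13   12   28   14   15   10   16   18   32   10   19   11    0]
 [  -3   -3    0   -3   -1    2   -3   -1   11   15   18   31   19   14   16   17   13   30   13   15   12   -3]
 [   4   -1    0    0   -1   -3    1   -1   15   10   16   30   23   32   38   40   43   42   47   43   43    5]
 [   0   -2    0   -4   -3   -3   -3   -1   13   45   41   42   44   44   48   38   39   40   46   41   43   -5]
 [  -2   -2   -2   -6   -2   -5    0   -4   14   44   38   45   43   39   -3   -8   -1   -6   -6   -4    0   -1]]
```

View pics/crop0.png

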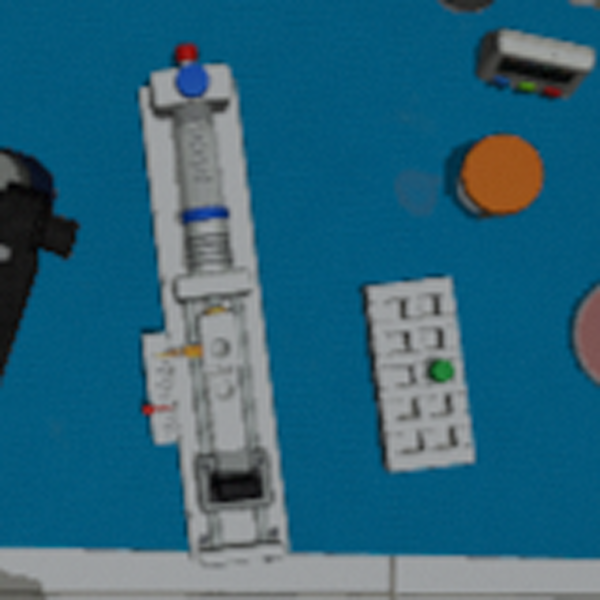

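```bash
cat >> h.py <<'E'
from scipy.spatial.transform import Rotation as Ro
def ray(f,u,v,h):
    K=np.array(f['intrinsics']);d=np.array([(u-K[0,2])/K[0,0],(v-K[1,2])/K[1,1],1]);R=Ro.from_quat(f['rotation']).as_matrix()
    d=R@d;o=np.array(f['xyz']);return o+d*(h-o[2])/d[2]
E
python3 - <<'E'
from h import *
f=dict(np.load('top0.npz'));c=np.load('c.npy')
s=3.75
def cr(x,y,h): return ray(f,225+(x+.5)/s-.5,115+(y+.5)/s-.5,h)
yaw=np.radians(6.65);ex=np.array([np.cos(yaw),np.sin(yaw)]);ey=np.array([-ex[1],ex[0]])
O=cr(221,348,.0595)[:2];print('fork',O,'bedbased',np.array([.5388,-.2760])-.024*ex)
for n,(x,y,h) in dict(fork=(221,348,.0595),tongue=(225,383,.0535),tip=(163,353,.055),mark=(172,408.5,.053),rider=(149,409,.053),pin=(441,371,.054)).items():
    p=cr(x,y,h); d=p[:2]-O; print(n,p.round(4),'rel',(d@ex).round(4),(d@ey).round(4))
z=c[...,2];m=np.zeros(z.shape,bool);m[235:255,278:300]=1;m&=(z>.085)&(z<.11)
p=c[m][:,:2];d=p-O;u=d@ex;v=d@ey;print('grip',len(p),p.mean(0),u.min(),u.max(),v.min(),v.max(),u.mean(),v.mean(),c[m][:,2].mean())
hsv=cv2.cvtColor(f['frame'],cv2.COLOR_BGR2HSV)
m=cv2.inRange(hsv,(40,100,30),(85,255,255));m[:190]=0;m[240:]=0;m[:,:325]=0;m[:,355:]=0
M=cv2.moments(m,True);u,v=M['m10']/M['m00'],M['m01']/M['m00'];print('pin',u,v,M['m00'],ray(f,u,v,.052))
print('mat',z[150:170,320:335].mean())
E
```

```text
fork [ 0.51372737 -0.28042188] bedbased [ 0.51496147 -0.2787793 ]
fork [ 0.5137 -0.2804  0.0595] rel 0.0 0.0
tongue [ 0.4893 -0.2836  0.0535] rel -0.0247 -0.0003
tip [ 0.5102 -0.2397  0.055 ] rel 0.0012 0.0408
mark [ 0.4711 -0.2463  0.053 ] rel -0.0384 0.0389
rider [ 0.4706 -0.23    0.053 ] rel -0.037 0.055
pin [ 0.4985 -0.4359  0.054 ] rel -0.0331 -0.1527
grip 63 [ 0.41813676 -0.28947698] -0.1031517456607769 -0.08924191968702327 -0.011793086984214843 0.016260743488418973 -0.09599609715433342 0.0020755930756968556 0.09699605320260152
pin 342.2758620689655 213.41379310344828 29.0 [ 0.4989935  -0.43640382  0.052     ]
mat 0.01596017767193624
```

The manual's scale: shifts go in shares of 30 cm and turns go in shares of 120 degrees. Converting my numbers, 27.4 cm / 30 = 0.9133, 21.4 cm / 30 = 0.7133, 1.404 rad / 2.0944 = 0.6704.

Call:
carry_out(
  increments=[
    [1,0.9133,0.7133,0,0,0,0.6704],
    [1,0.9133,0.7133,0,0,0,0.6704],
    [1,0.9133,0.7133,0,0,0,0.6704],
    [1,0.9133,0.7133,0,0,0,0.6704],
    [1,0.9133,0.7133,0,0,0,0.6704],
    [1,0.9133,0.7133,0,0,0,0.6704],
    [1,0.9133,0.7133,0,0,0,0.6704],
    [1,0.9133,0.7133,0,0,0,0.6704],
    [1,0.9133,0.7133,0,0,0,0.6704],
    [1,0.9133,0.7133,0,0,0,0.6704],
    [1,0.9133,0.7133,0,0,0,0.6704],
    [1,0.9133,0.7133,0,0,0,0.6704],
    [1,0.9133,0.7133,0,0,0,0.6704],
    [1,0.9133,0.7133,0,0,0,0.6704],
    [1,0.9133,0.7133,0,0,0,0.6704],
    [1,0.9133,0.7133,-0.3333,0,0,0.6704],
    [1,0.9133,0.7133,-0.3333,0,0,0.6704],
    [1,0.9133,0.7133,-0.3333,0,0,0.6704],
    [1,0.9133,0.7133,-0.3333,0,0,0.6704],
  ],
)

```text
t: 1.68
position: [0.4184, -0.2885, 0.146]
orientation: [0.665, 0.746, 0.0, -0.004]
contact_force: [-0.5, 0.4, -0.1]
opening: 0.085
finger_force: 0.0
```

Converted, -6.4 cm / 30 = -0.2133, -3 cm / 30 = -0.1.

Call:
carry_out(
  grip_force=40,
  increments=[
    [1,0,0,-0.1,0,0,0],
    [1,0,0,-0.2133,0,0,0],
    [1,0,0,-0.2133,0,0,0],
    [1,0,0,-0.2133,0,0,0],
    [-0.3,0,0,-0.2133,0,0,0],
    [-1,0,0,-0.2133,0,0,0],
    [-1,0,0,-0.2133,0,0,0],
    [-1,0,0,-0.2133,0,0,0],
    [-1,0,0,-0.2133,0,0,0],
    [-1,0,0,-0.2133,0,0,0],
    [-1,0,0,-0.2133,0,0,0],
    [-1,0,0,-0.2133,0,0,0],
  ],
)

```text
t: 2.68
position: [0.4207, -0.2903, 0.0867]
orientation: [0.665, 0.747, 0.0, 0.0]
contact_force: [-1.3, 1.0, 6.4]
opening: 0.0138
finger_force: 40.4
```

Run:
```python
from h import *
s=manip.observe();print(s['position'],s['contact_force'],s['opening'],s['finger_force'])
```

```text
[ 0.42071922 -0.2902861   0.08669314] [-1.25650411  0.95000787  6.41361602] 0.013792727083979977 40.390563011169434
```

Converted, 2.3 cm / 30 = 0.0767, 2.2 cm / 30 = 0.0733.

Call:
carry_out(
  increments=[
    [-1,0.0167,0.002,0,0,0,0],
    [-1,0.0333,0.004,0,0,0,0],
    [-1,0.05,0.0057,0,0,0,0],
    [-1,0.0667,0.0077,0,0,0,0],
    [-1,0.0733,0.0087,0,0,0,0],
    [-1,0.0767,0.009,0,0,0,0],
    [-1,0.0767,0.009,0,0,0,0],
  ],
)

```text
t: 3.27
position: [0.4442, -0.2876, 0.0867]
orientation: [0.665, 0.747, 0.0, 0.001]
contact_force: [1.1, 1.8, 5.1]
opening: 0.0139
finger_force: 40.4
```

Converted, 0.25 cm / 30 = 0.0083, 0.2 cm / 30 = 0.0067.

Call:
carry_out(
  increments=[
    [-1,0.0033,0.0003,0,0,0,0],
    [-1,0.0067,0.0007,0,0,0,0],
    [-1,0.0083,0.001,0,0,0,0],
    [-1,0.0083,0.001,0,0,0,0],
  ],
)

```text
t: 3.6
position: [0.4463, -0.2873, 0.0867]
orientation: [0.665, 0.747, 0.0, 0.0]
contact_force: [-1.7, 0.7, 6.0]
opening: 0.0138
finger_force: 40.5
```

Converted, 0.2 cm / 30 = 0.0067, 0.1 cm / 30 = 0.0033.

Call:
carry_out(
  increments=[
    [-1,0.0033,0.0003,0,0,0,0],
    [-1,0.0067,0.0007,0,0,0,0],
    [-1,0.0067,0.0007,0,0,0,0],
  ],
)

```text
t: 3.85
position: [0.4464, -0.2873, 0.0867]
orientation: [0.665, 0.747, -0.001, -0.001]
contact_force: [-9.3, -1.0, 10.7]
opening: 0.013
finger_force: 41.1
```

Converted, 0.2 cm / 30 = 0.0067, 0.1 cm / 30 = 0.0033.

Call:
carry_out(
  increments=[
    [-1,0.0033,0.0003,0,0,0,0],
    [-1,0.0067,0.0007,0,0,0,0],
    [-1,0.0067,0.0007,0,0,0,0],
  ],
)

```text
t: 4.1
position: [0.4465, -0.2873, 0.0867]
orientation: [0.665, 0.747, -0.002, -0.003]
contact_force: [-19.3, -3.6, 15.1]
opening: 0.0132
finger_force: 41.8
```

Converted, -14.9 cm / 30 = -0.4967, -10 cm / 30 = -0.3333.

Call:
carry_out(
  increments=[
    [-1,-0.01,-0.001,0,0,0,0],
    [-1,-0.0117,-0.0013,0,0,0,0],
    [0,-0.0117,-0.0013,0,0,0,0],
    [0,-0.0117,-0.0013,0,0,0,0],
    [0,-0.0117,-0.0013,0,0,0,0],
    [0,-0.0117,-0.0013,0,0,0,0],
    [0,-0.0117,-0.0013,0.1333,0,0,0],
    [0,-0.0117,-0.0013,0.2,0,0,0],
    [0,0,-0.2,0.2,0,0,0],
    [0.3,0.1,-0.3333,0.2,0,0,0],
    [0.3,0.1667,-0.4967,0.2,0,0,0],
    [0.3,0.1667,-0.4967,0.2,0,0,0],
    [0.3,0.1667,-0.4967,0.2,0,0,0],
    [0.3,0.1667,-0.4967,0.2,0,0,0],
  ],
)

```text
t: 5.27
position: [0.4999, -0.4369, 0.1445]
orientation: [0.665, 0.746, 0.0, -0.001]
contact_force: [-0.0, 0.8, -0.6]
opening: 0.0555
finger_force: 0.0
```

Run:
```python
from h import *
f=grab('top','top1');s=manip.observe();print(s['position'],s['orientation'],s['opening'],s['contact_force'])
cv2.imwrite('pics/crop1.png',cv2.resize(f['frame'][185:265,255:365],None,fx=7,fy=7,interpolation=cv2.INTER_CUBIC))
```

```text
[ 0.49966123 -0.43556607  0.14481466] [ 6.65120371e-01  7.46735408e-01  2.24891746e-04 -1.03500088e-03] 0.05502253711563 [-0.45114431  0.29309029 -0.48337319]
```

View pics/crop1.png

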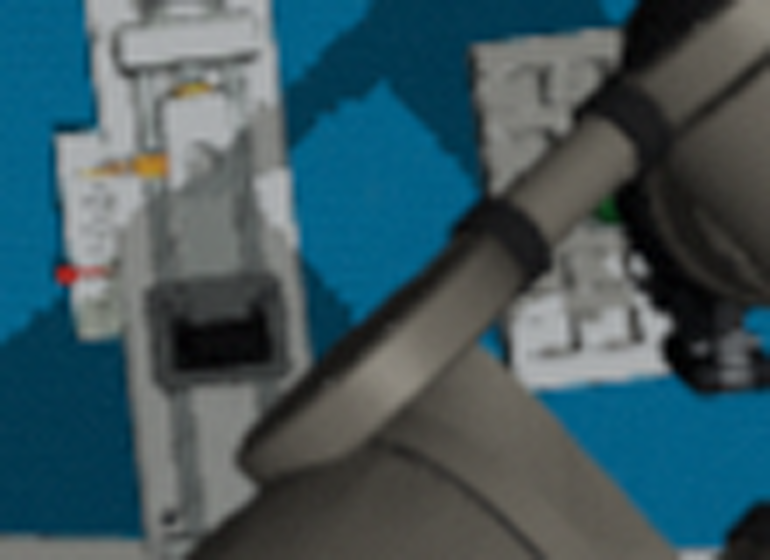

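Call:
carry_out(
  grip_force=40,
  increments=[
    [0.3,0,0,-0.1,0,0,0],
    [0.3,0,0,-0.2,0,0,0],
    [0.3,0,0,-0.2833,0,0,0],
    [0.3,0,0,-0.3067,0,0,0],
    [0.3,0,0,-0.3067,0,0,0],
    [0.3,0,0,-0.3067,0,0,0],
    [-1,0,0,-0.3067,0,0,0],
    [-1,0,0,-0.3067,0,0,0],
    [-1,0,0,-0.3067,0,0,0],
    [-1,0,0,-0.3067,0,0,0],
    [-1,0,0,-0.3067,0,0,0],
    [-1,0,0,-0.3067,0,0,0],
  ],
)

```text
t: 6.32
position: [0.5005, -0.4363, 0.0557]
orientation: [0.665, 0.747, -0.0, 0.001]
contact_force: [-0.6, 0.8, 6.0]
opening: 0.0141
finger_force: 39.1
```

Converted, 9 cm / 30 = 0.3, 6 cm / 30 = 0.2.

Call:
carry_out(
  increments=[
    [-1,0,0,0.0333,0,0,0],
    [-1,0,0,0.1,0,0,0],
    [-1,0,0,0.2,0,0,0],
    [-1,0,0,0.3,0,0,0],
    [-1,0,0,0.3,0,0,0],
    [-1,0,0,0.3,0,0,0],
  ],
)

```text
t: 6.82
position: [0.5008, -0.4366, 0.1468]
orientation: [0.665, 0.747, -0.0, 0.002]
contact_force: [-0.1, 0.2, -2.1]
opening: 0.0139
finger_force: 39.1
```

Run:
```python
from h import *
f=grab('scene','sc1');s=manip.observe();print(s['position'],s['orientation'],s['opening'],s['contact_force'])
K=f['intrinsics'];R=Ro.from_quat(f['rotation']).as_matrix();p=R.T@(s['position']-f['xyz']);u,v=K[0,0]*p[0]/p[2]+K[0,2],K[1,1]*p[1]/p[2]+K[1,2];print(u,v)
u,v=int(u),int(v)
cv2.imwrite('pics/crop2.png',cv2.resize(f['frame'][max(v-40,0):v+60,u-60:u+60],None,fx=6,fy=6,interpolation=cv2.INTER_CUBIC))
```

```text
[ 0.50002582 -0.43575406  0.14474455] [6.64944021e-01 7.46893006e-01 1.03328317e-05 5.34552805e-04] 0.01462409195596954 [ 0.19634128 -0.50540189 -1.03355573]
329.61193272457695 152.03151462150328
```

View pics/crop2.png

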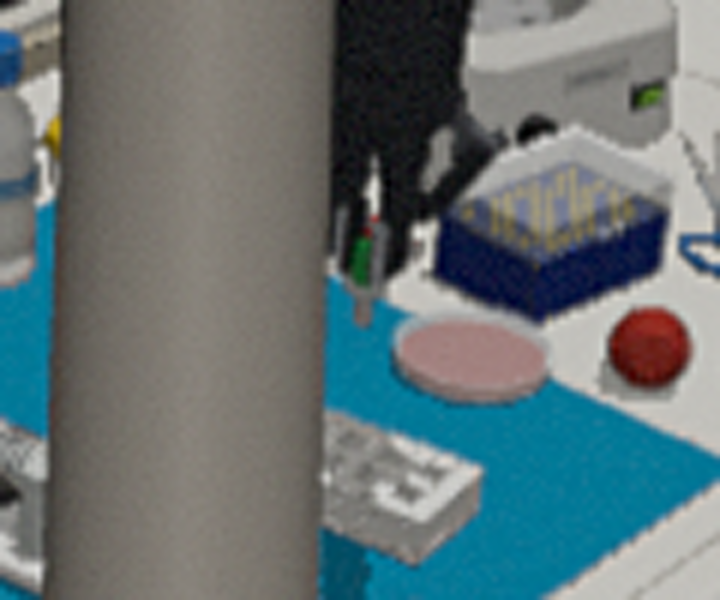

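Converted, 15.65 cm / 30 = 0.5217, 1.37 cm / 30 = 0.0457.

Call:
carry_out(
  increments=[
    [-1,0.0133,0.1333,0,0,0,0],
    [-1,0.0233,0.2667,0,0,0,0],
    [-1,0.0367,0.4,0,0,0,0],
    [-1,0.0457,0.5217,0,0,0,0],
    [-1,0.0457,0.5217,0,0,0,0],
    [-1,0.0457,0.5217,-0.1,0,0,0],
    [-1,0.0457,0.5217,-0.1,0,0,0],
    [-1,0.0457,0.5217,-0.1,0,0,0],
    [-1,0.0457,0.5217,-0.1,0,0,0],
  ],
)

```text
t: 7.62
position: [0.5134, -0.2798, 0.1138]
orientation: [0.665, 0.747, -0.0, -0.001]
contact_force: [-0.2, -0.4, -0.8]
opening: 0.0141
finger_force: 39.2
```

Run:
```python
from h import *
P=[]
for i in range(3):
    f=imaging.grab_frame('top');s=manip.observe();P.append(np.r_[s['position'],s['contact_force']])
print(np.array(P).round(4)); 
f=grab('scene','sc2')
K=f['intrinsics'];R=Ro.from_quat(f['rotation']).as_matrix();p=R.T@(s['position']-f['xyz']);u,v=int(K[0,0]*p[0]/p[2]+K[0,2]),int(K[1,1]*p[1]/p[2]+K[1,2]);print(u,v)
cv2.imwrite('pics/crop3.png',cv2.resize(f['frame'][v-25:v+50,u-50:u+50],None,fx=7,fy=7,interpolation=cv2.INTER_CUBIC))
```

```text
[[ 0.5138 -0.28    0.1144  0.7464  0.3736 -0.5556]
 [ 0.5139 -0.2801  0.1147 -0.4886  0.3695 -0.6492]
 [ 0.514  -0.28    0.1148 -0.2933 -0.2223 -0.8328]]
291 177
```

View pics/crop3.png

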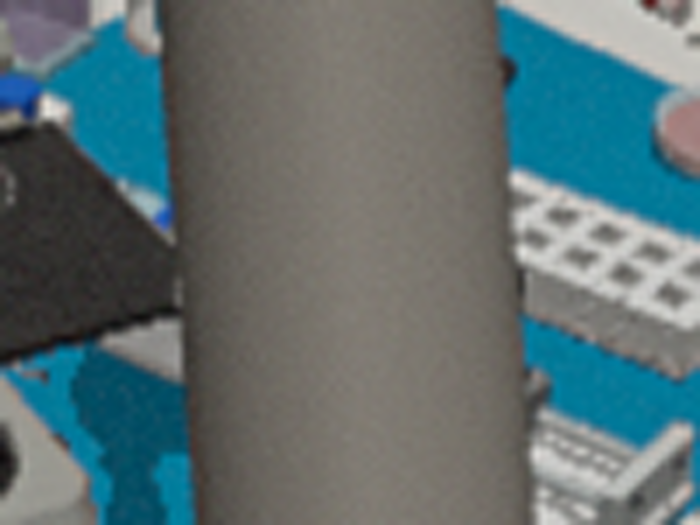

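Converted, -1 cm / 30 = -0.0333, -0.8 cm / 30 = -0.0267.

Call:
carry_out(
  increments=[
    [-1,0,0.0017,-0.01,0,0,0],
    [-1,0,0.0017,-0.02,0,0,0],
    [-1,0,0.0017,-0.0267,0,0,0],
    [-1,0,0.0017,-0.0333,0,0,0],
    [-1,0,0.0017,-0.0333,0,0,0],
  ],
)

```text
t: 8.23
position: [0.5135, -0.2786, 0.1034]
orientation: [0.665, 0.747, -0.0, -0.0]
contact_force: [-0.7, -0.3, -0.5]
opening: 0.0142
finger_force: 39.2
```

Converted, -0.6 cm / 30 = -0.02, -0.4 cm / 30 = -0.0133.

Call:
carry_out(
  increments=[
    [-1,0,0,-0.0067,0,0,0],
    [-1,0,0,-0.0133,0,0,0],
    [-1,0,0,-0.02,0,0,0],
    [-1,0,0,-0.02,0,0,0],
  ],
)

```text
t: 8.57
position: [0.5135, -0.2786, 0.0975]
orientation: [0.665, 0.747, -0.0, -0.0]
contact_force: [-0.4, -0.7, -0.7]
opening: 0.014
finger_force: 39.2
```

Converted, -0.8 cm / 30 = -0.0267, -0.6 cm / 30 = -0.02.

Call:
carry_out(
  increments=[
    [-1,0,0,-0.0067,0,0,0],
    [-1,0,0,-0.0133,0,0,0],
    [-1,0,0,-0.02,0,0,0],
    [-1,0,0,-0.0267,0,0,0],
    [-1,0,0,-0.0267,0,0,0],
  ],
)

```text
t: 8.98
position: [0.5135, -0.2786, 0.0895]
orientation: [0.665, 0.747, -0.0, -0.0]
contact_force: [0.5, 0.3, -0.5]
opening: 0.0145
finger_force: 39.2
```

Converted, -0.3 cm / 30 = -0.01, -0.2 cm / 30 = -0.0067.

Call:
carry_out(
  increments=[
    [-1,0,0,-0.0033,0,0,0],
    [-1,0,0,-0.0067,0,0,0],
    [-1,0,0,-0.01,0,0,0],
    [-1,0,0,-0.01,0,0,0],
  ],
)

```text
t: 9.32
position: [0.5138, -0.2788, 0.0872]
orientation: [0.665, 0.747, 0.0, 0.0]
contact_force: [-0.3, 0.4, 0.8]
opening: 0.0143
finger_force: 39.3
```

Converted, -0.2 cm / 30 = -0.0067, -0.1 cm / 30 = -0.0033.

Call:
carry_out(
  increments=[
    [-1,0,0,-0.0033,0,0,0],
    [-1,0,0,-0.0067,0,0,0],
    [-1,0,0,-0.0067,0,0,0],
  ],
)

```text
t: 9.57
position: [0.5139, -0.2788, 0.0871]
orientation: [0.665, 0.747, 0.0, 0.001]
contact_force: [-4.8, 3.0, 14.2]
opening: 0.0144
finger_force: 40.7
```

Converted, -18 cm / 30 = -0.6, -6.75 cm / 30 = -0.225.

Call:
carry_out(
  increments=[
    [-1,0,0,0.005,0,0,0],
    [0.1,0,0,0.0067,0,0,0],
    [0.1,0,0,0.0067,0,0,0],
    [0.1,0,0,0.0067,0,0,0],
    [0.1,0,0,0.0067,0,0,0],
    [0.1,0,0,0.1,0,0,0],
    [0.1,0,0,0.21,0,0,0],
    [0.1,0,0,0.21,0,0,0],
    [0.1,0,-0.1333,0.21,0,0,0],
    [0.1,0,-0.2667,0.21,0,0,0],
    [0.1,-0.1,-0.4,0.21,0,0,0],
    [0.1,-0.2,-0.5,0.21,0,0,0],
    [0.1,-0.225,-0.6,0.21,0,0,0],
    [0.1,-0.225,-0.6,0.21,0,0,0],
    [0.1,-0.225,-0.6,0.21,0,0,0],
  ],
)

```text
t: 10.82
position: [0.4449, -0.4607, 0.1474]
orientation: [0.666, 0.746, 0.0, -0.0]
contact_force: [0.0, 0.7, -0.5]
opening: 0.0471
finger_force: 0.0
```

Run:
```python
from h import *
f=grab('top','top2');s=manip.observe();print(s['position'],s['orientation'],s['opening'],s['contact_force'])
cv2.imwrite('pics/crop4.png',cv2.resize(f['frame'][185:265,255:335],None,fx=7,fy=7,interpolation=cv2.INTER_CUBIC))
hsv=cv2.cvtColor(f['frame'],cv2.COLOR_BGR2HSV)
m=cv2.inRange(hsv,(40,100,30),(85,255,255));m[:190]=0;m[230:]=0;m[:,:270]=0;m[:,300:]=0
M=cv2.moments(m,True);u,v=M['m10']/M['m00'],M['m01']/M['m00'];c=cloud(f);print('pin',u,v,M['m00'],ray(f,u,v,.085),np.median(c[m>0],0),np.sort(c[m>0][:,2]))
```

```text
[ 0.44573244 -0.45912458  0.14743471] [ 6.65612578e-01  7.46297332e-01  2.96847255e-04 -3.16359750e-04] 0.046667572982946826 [ 0.36153004  1.22069282 -0.05940803]
pin 283.61538461538464 207.07692307692307 26.0 [ 0.51364167 -0.2792622   0.085     ] [ 0.51395719 -0.2801717   0.08356502] [0.06958303 0.08007593 0.08052688 0.08110441 0.08147612 0.08165347
 0.08171305 0.08212547 0.08294971 0.08299452 0.08325176 0.08355425
 0.0835559  0.08357413 0.08431615 0.08468579 0.08482121 0.08487295
 0.08553517 0.08579255 0.08600548 0.08600586 0.08651886 0.08673344
 0.08735749 0.08738997]
```

View pics/crop4.png

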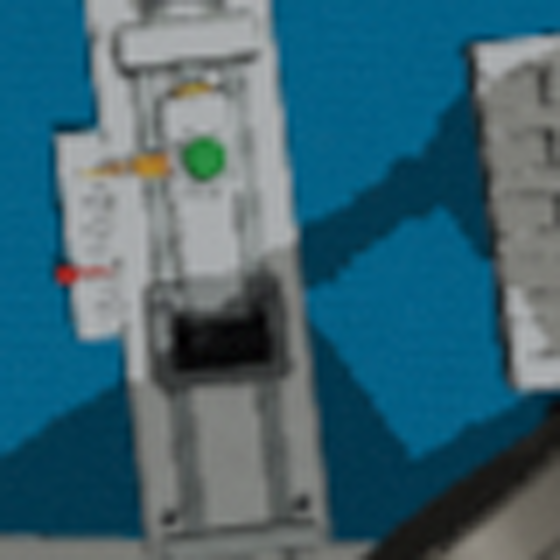

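Run:
```python
from h import *
yaw=np.radians(6.65);ex=np.array([np.cos(yaw),np.sin(yaw)]);ey=np.array([-ex[1],ex[0]])
O=np.array([.5139,-.2794])
for t in('top0','top2'):
    f=dict(np.load(t+'.npz'));hsv=cv2.cvtColor(f['frame'],cv2.COLOR_BGR2HSV).astype(int)
    H,S,V=hsv[...,0],hsv[...,1],hsv[...,2]
    for n,mm,h,rows in(('red',((H<6)|(H>172))&(S>60),.053,(218,230)),('orange',(H>8)&(H<25)&(S>70),.055,(203,214))):
        print(t,n)
        for v in range(*rows):
            for u in range(260,280):
                if mm[v,u]:
                    d=ray(f,u,v,h)[:2]-O;print('   ',u,v,hsv[v,u],'%.1f %.1f'%(1e3*d@ex,1e3*d@ey))
```

```text
top0 red
    263 223 [176 168  91] -35.0 57.4
    264 223 [  0 189 127] -35.3 54.8
    265 223 [  0 130 129] -35.6 52.2
    266 223 [  1  79 146] -35.9 49.5
    267 223 [  1  75 153] -36.2 46.9
    268 223 [  0  82 146] -36.5 44.3
    269 223 [  2  67 145] -36.8 41.6
    263 224 [  0 171 119] -37.6 57.7
    264 224 [  1 197 159] -37.9 55.1
    265 224 [  2 190 149] -38.2 52.5
    266 224 [  0  76 151] -38.5 49.8
    264 225 [174 143  93] -40.6 55.4
    265 225 [179  64 131] -40.8 52.8
top0 orange
    274 207 [ 18  84 131] 3.8 23.8
    275 207 [ 20 128 137] 3.5 21.2
    276 207 [ 18 150 129] 3.2 18.5
    277 207 [ 17 157 133] 2.9 15.9
    278 207 [ 15 115 133] 2.6 13.3
    271 208 [ 15  77 120] 2.0 32.0
    272 208 [ 17  74 137] 1.8 29.4
    273 208 [ 17  85 120] 1.5 26.7
    274 208 [ 19 163 136] 1.2 24.1
    275 208 [ 19 189 159] 0.9 21.5
    276 208 [ 19 192 157] 0.6 18.8
    277 208 [ 18 194 158] 0.3 16.2
    278 208 [ 16 142 149] -0.0 13.6
    268 209 [ 23  77 146] 0.3 40.2
    269 209 [ 21  90 136] -0.0 37.6
    270 209 [ 17 101 137] -0.3 34.9
    271 209 [ 17 104 128] -0.6 32.3
[... 797 characters left out ...]
207 [ 18 148 140] 3.2 18.5
    277 207 [ 17 160 142] 2.9 15.9
    278 207 [ 15 119 143] 2.6 13.3
    271 208 [ 14  78 131] 2.0 32.0
    272 208 [ 17  75 146] 1.8 29.4
    273 208 [ 17  86 131] 1.5 26.7
    274 208 [ 19 165 147] 1.2 24.1
    275 208 [ 19 186 169] 0.9 21.5
    276 208 [ 19 187 169] 0.6 18.8
    277 208 [ 18 191 168] 0.3 16.2
    278 208 [ 16 143 159] -0.0 13.6
    268 209 [ 23  75 156] 0.3 40.2
    269 209 [ 21  91 143] -0.0 37.6
    270 209 [ 17 100 146] -0.3 34.9
    271 209 [ 16 104 137] -0.6 32.3
    274 209 [ 18 122 149] -1.5 24.4
    275 209 [ 20 174 169] -1.8 21.8
    276 209 [ 21 178 169] -2.0 19.1
    277 209 [ 21 176 161] -2.3 16.5
    278 209 [ 16 135 149] -2.6 13.9
```

Converted, 17.1 cm / 30 = 0.57, -6.1 cm / 30 = -0.2033.

Call:
carry_out(
  grip_force=60,
  increments=[
    [0.1,0,0.1333,0,0,0,0],
    [0.1,0,0.2667,0,0,0,0],
    [0.1,0,0.4,0,0,0,0],
    [0.1,0,0.5333,0,0,0,0],
    [0.1,0,0.57,0,0,0,0],
    [0.1,0,0.57,0,0,0,0],
    [0.1,0,0.57,-0.1,0,0,0],
    [0.1,0,0.57,-0.2033,0,0,0],
    [0.1,0,0.57,-0.2033,0,0,0],
    [0.1,0,0.57,-0.2033,0,0,0],
    [-1,0,0.57,-0.2033,0,0,0],
    [-1,0,0.57,-0.2033,0,0,0],
    [-1,0,0.57,-0.2033,0,0,0],
    [-1,0,0.57,-0.2033,0,0,0],
    [-1,0,0.57,-0.2033,0,0,0],
    [-1,0,0.57,-0.2033,0,0,0],
  ],
)

```text
t: 12.2
position: [0.4465, -0.2887, 0.0888]
orientation: [0.665, 0.747, -0.0, 0.001]
contact_force: [-3.4, 0.3, 5.4]
opening: 0.0131
finger_force: 59.3
```

Converted, -3.6 cm / 30 = -0.12, -0.42 cm / 30 = -0.014.

Call:
carry_out(
  increments=[
    [-1,-0.01,-0.001,0,0,0,0],
    [-1,-0.02,-0.0023,0,0,0,0],
    [-1,-0.0333,-0.004,0,0,0,0],
    [-1,-0.0467,-0.0053,0,0,0,0],
    [-1,-0.06,-0.007,0,0,0,0],
    [-1,-0.0733,-0.0087,0,0,0,0],
    [-1,-0.0867,-0.01,0,0,0,0],
    [-1,-0.1,-0.0117,0,0,0,0],
    [-1,-0.11,-0.0127,0,0,0,0],
    [-1,-0.1167,-0.0137,0,0,0,0],
    [-1,-0.12,-0.014,0,0,0,0],
    [-1,-0.12,-0.014,0,0,0,0],
    [-1,-0.12,-0.014,0,0,0,0],
    [-1,-0.12,-0.014,0,0,0,0],
  ],
)

```text
t: 13.37
position: [0.4127, -0.2927, 0.0888]
orientation: [0.665, 0.747, 0.001, 0.003]
contact_force: [9.9, 2.6, 4.7]
opening: 0.0131
finger_force: 59.3
```

```bash
cat > m.py <<'E'
from h import *
import sys
yaw=np.radians(6.65);ex=np.array([np.cos(yaw),np.sin(yaw)]);ey=np.array([-ex[1],ex[0]])
O=np.array([.5139,-.2794]);t=sys.argv[1]
f=grab('top',t);s=manip.observe();print(s['position'],s['opening'],s['contact_force'],(s['position'][:2]-O)@ex)
hsv=cv2.cvtColor(f['frame'],cv2.COLOR_BGR2HSV).astype(int);H,S=hsv[...,0],hsv[...,1]
for n,mm,h,rows in(('red',((H<6)|(H>172))&(S>60),.053,(216,230)),('orange',(H>7)&(H<27)&(S>60),.055,(203,230)),('green',(H>40)&(H<85)&(S>90),.085,(195,240))):
    print(n)
    a=[]
    for v in range(*rows):
        for u in range(258,300):
            if mm[v,u] and (n=='green' or u<282):
                d=ray(f,u,v,h)[:2]-O;a.append([u,v,S[v,u],1e3*d@ex,1e3*d@ey])
    a=np.array(a)
    if n=='green': print(len(a),a.mean(0) if len(a) else '')
    else: print('\n'.join('%d %d %d %.1f %.1f'%tuple(r) for r in a))
cv2.imwrite(f'pics/{t}c.png',cv2.resize(f['frame'][190:260,250:330],None,fx=8,fy=8,interpolation=cv2.INTER_CUBIC))
E
python3 m.py top3
```

```text
[ 0.41274783 -0.29264819  0.08880186] 0.013097794968580125 [7.88298783 3.26927946 5.06153959] -0.10200581739001084
red
280 222 146 -37.4 12.4
264 223 191 -35.3 54.8
265 223 132 -35.6 52.2
267 223 84 -36.2 46.9
268 223 93 -36.5 44.3
263 224 194 -37.6 57.7
264 224 233 -37.9 55.1
265 224 193 -38.2 52.5
266 224 82 -38.5 49.8
264 225 148 -40.6 55.4
orange
281 209 82 -3.5 6.0
279 218 61 -26.6 13.9
276 219 140 -28.3 22.1
277 219 168 -28.6 19.5
278 219 184 -28.9 16.9
279 219 181 -29.2 14.2
270 220 61 -29.2 38.2
271 220 76 -29.5 35.5
272 220 95 -29.8 32.9
273 220 99 -30.1 30.3
274 220 113 -30.4 27.7
275 220 168 -30.7 25.0
276 220 227 -30.9 22.4
277 220 230 -31.2 19.8
278 220 232 -31.5 17.2
279 220 221 -31.8 14.5
280 220 113 -32.1 11.9
268 221 88 -31.2 43.7
269 221 115 -31.5 41.1
270 221 122 -31.8 38.5
271 221 113 -32.1 35.8
272 221 91 -32.4 33.2
273 221 68 -32.7 30.6
274 221 68 -33.0 28.0
275 221 114 -33.3 25.3
276 221 180 -33.6 22.7
277 221 201 -33.9 20.1
278 221 191 -34.2 17.5
279 221 191 -34.4 14.8
280 221 137 -34.7 12.2
276 222 61 -36.2 23.0
277 222 80 -36.5 20.4
278 222 101 -36.8 17.8
279 222 120 -37.1 15.1
green
17 [284.05882353 219.70588235 163.76470588 -32.74370438   2.73475587]
```

View pics/top3c.png

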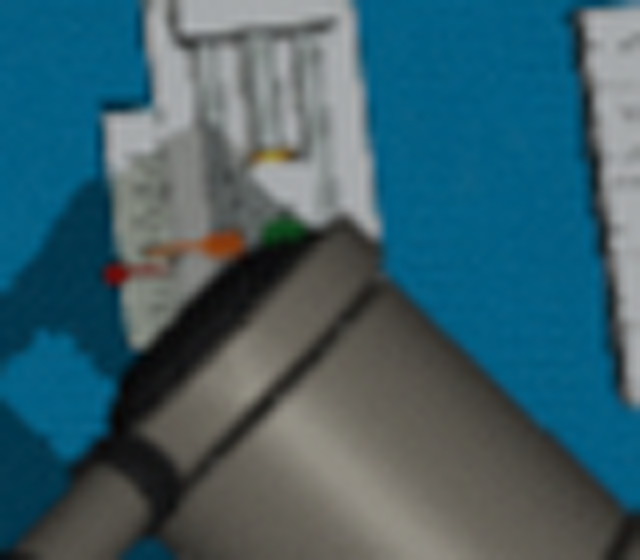

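```bash
cat > n.py <<'E'
from h import *
yaw=np.radians(6.65);ex=np.array([np.cos(yaw),np.sin(yaw)]);ey=np.array([-ex[1],ex[0]]);O=np.array([.5139,-.2794])
def cen(f,us,v0,h,r=3):
    im=f['frame'].astype(float);out=[]
    for u in us:
        vs=np.arange(v0-r,v0+r+1);w=(im[vs,u,2]-im[vs,u,0])/im[vs,u].sum(1)
        w=w-np.median(w[[0,1,-2,-1]]);w=np.clip(w,0,None)
        d=ray(f,u,(w*vs).sum()/w.sum(),h)[:2]-O;out.append(1e3*d@ex)
    return np.round(out,2),np.mean(out).round(2)
if __name__=='__main__':
    for t,v in(('top0',209),('top2',209),('top3',221)):
        f=dict(np.load(t+'.npz'))
        print(t,'mark',cen(f,range(266,270),223,.053,2 if t=='top3' else 3),'rider',cen(f,[263,264],224,.053),'ptr',cen(f,range(268,273),v,.055,2 if t=='top3' else 3))
E
python3 n.py
```

```text
top0 mark (array([-37.41, -37.32, -37.43, -37.68]), np.float64(-37.46)) rider (array([-37.12, -36.73]), np.float64(-36.93)) ptr (array([-0.54, -0.5 , -0.06,  0.2 ,  0.31]), np.float64(-0.12))
top2 mark (array([-37.43, -37.27, -37.44, -37.75]), np.float64(-37.47)) rider (array([-37.02, -36.65]), np.float64(-36.84)) ptr (array([-0.52, -0.36, -0.08,  0.25,  0.29]), np.float64(-0.08))
top3 mark (array([-37.22, -37.05, -34.48, -33.07]), np.float64(-35.45)) rider (array([-37.23, -36.95]), np.float64(-37.09)) ptr (array([-34.04, -33.29, -31.75, -31.57, -31.11]), np.float64(-32.35))
```

Converted, -0.58 cm / 30 = -0.0193, -0.07 cm / 30 = -0.0023.

Call:
carry_out(
  increments=[
    [-1,-0.0067,-0.0007,0,0,0,0],
    [-1,-0.0133,-0.0017,0,0,0,0],
    [-1,-0.0193,-0.0023,0,0,0,0],
    [-1,-0.0193,-0.0023,0,0,0,0],
    [-1,-0.0193,-0.0023,0,0,0,0],
    [-1,-0.0193,-0.0023,0,0,0,0],
  ],
)

```text
t: 13.92
position: [0.4071, -0.2933, 0.0888]
orientation: [0.665, 0.747, 0.001, 0.003]
contact_force: [10.1, 3.0, 5.5]
opening: 0.013
finger_force: 59.4
```

```bash
python3 m.py top4
python3 - <<'E'
from n import *
f=dict(np.load('top4.npz'))
print(cen(f,range(266,278),223,.055),cen(f,[263,264],224,.053))
E
```

```text
[ 0.40711225 -0.29332176  0.08880929] 0.013285504570836434 [9.84919124 3.01829243 4.93142063] -0.10768148487175748
red
264 223 189 -35.3 54.8
265 223 129 -35.6 52.2
266 223 86 -35.9 49.5
263 224 198 -37.6 57.7
264 224 233 -37.9 55.1
265 224 195 -38.2 52.5
266 224 80 -38.5 49.8
264 225 147 -40.6 55.4
orange
281 212 66 -11.4 6.9
276 221 126 -33.6 22.7
277 221 164 -33.9 20.1
278 221 173 -34.2 17.5
279 221 193 -34.4 14.8
280 221 84 -34.7 12.2
272 222 71 -35.0 33.5
273 222 71 -35.3 30.9
274 222 88 -35.6 28.3
275 222 154 -35.9 25.6
276 222 215 -36.2 23.0
277 222 221 -36.5 20.4
278 222 226 -36.8 17.8
279 222 228 -37.1 15.1
280 222 147 -37.4 12.5
268 223 106 -36.5 44.3
269 223 128 -36.8 41.7
270 223 123 -37.1 39.1
271 223 133 -37.4 36.4
272 223 122 -37.6 33.8
273 223 89 -37.9 31.2
274 223 80 -38.2 28.6
275 223 126 -38.5 25.9
276 223 192 -38.8 23.3
277 223 223 -39.1 20.7
278 223 210 -39.4 18.1
279 223 181 -39.7 15.4
280 223 119 -40.0 12.8
268 224 64 -39.1 44.6
269 224 74 -39.4 42.0
270 224 71 -39.7 39.4
277 224 87 -41.7 21.0
278 224 89 -42.0 18.4
279 224 87 -42.3 15.7
280 224 89 -42.6 13.1
green
22 [ 2.85409091e+02  2.21454545e+02  1.69227273e+02 -3.76062096e+01
 -2.07299749e-01]
(array([-37.26, -36.97, -37.37, -37.47, -37.54, -37.42, -37.17, -37.12,
       -36.94, -36.69, -36.95, -37.32]), np.float64(-37.19)) (array([-37.41, -36.92]), np.float64(-37.16))
```

View pics/top4c.png

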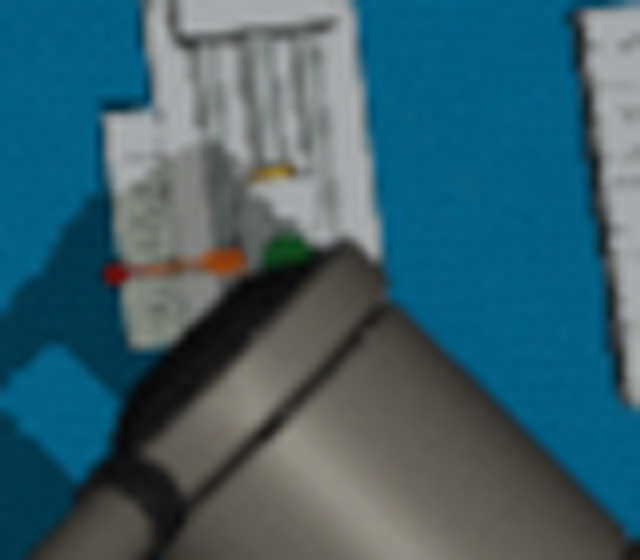

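The pointer bar (crop ~150–240, row 265) and the red mark (crop 115–140, row 271) now form one straight line along the diluter's cross axis. Both measure −37.2 ± 0.3 mm. I'm handing in while still holding the grip.

```bash
python3 -c "
from cell import manip
print(manip.finish_job())"
```

```text
the job is handed in; nothing more can be done
None
```

The job is handed in: the carriage was slid home, the coupling pin seated on the fork, and the plunger pulled until the pointer matched the red mark to within about 0.3 mm by the top camera, with the gripper still holding the grip.

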